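# Clear and park a spring-leg repair stand

### The job

Drop the worn black drive coupling that sits on top of the repair stand into the wire reject basket. Then grip the stand's spring-loaded sliding leg by its knurled head, push it down until the ring engraved on the leg is level with the top of the collar, and without letting go slide the cam lever round against its closed stop by turning the hand. Finish still gripping the head, with the leg held at its mark and the lever closed; leave the other things on the tiles where they are.

Things in the scene. Friction and masses are not known exactly. Their poses are not given: they have to be found in the camera images.
- stand: the repair stand, firmly fixed: round cast base 130 mm across, upright column, flange and collar; origin under the centre of its base, z up along the column. At yaw 0 the open cam lever points along the stand's own +x.
- collar_top (a point): centre of the collar's top edge, on the stand's axis, 105 mm above the tiles; the collar's lip there is 38 mm across. The ring on the leg is read against this edge.
- leg (a joint): how far the sliding leg (16 mm thick, steel, slides straight down into the column) is pushed down, in m: 0 is fully up, where its spring holds it at the start, 0.040 has the engraved ring level with the collar's top, 0.055 is the lower stop. The spring pushes it up, net about 3 N at the top and 5.5 N at the mark: let go, it jumps back up.
- mark (a point): centre of the only ring engraved on the leg (3 mm wide dark groove), 40 mm above the collar's top while the leg is up and 9 mm below the head's lower end; moves with the leg.
- head: knurled steel swivel head on top of the leg, an upright cylinder 38 mm across and 34 mm high with a spigot 24 mm across and 11 mm high on its top; origin at the centre of the cylinder (half-way up). It turns freely and endlessly on the leg about the vertical and goes up and down with the leg. With the leg at its mark its lower end is 9 mm above the collar's top. Grip it from above at mid-height, with a firm grip (20 N or more).
- cam (a joint): angle of the cam lever, in rad: 0 fully open (starts at 0 to 0.1), 0.9 against its closed stop; it grows clockwise seen from above, about the stand's axis, and stays where it is left (about 0.08 N m of friction).
- wing (a point): middle of the cam lever's upright thumb wing, 13 mm above the collar's top, 42.5 mm from the stand's axis. The wing is a 5 mm plate standing in a plane through the axis, from 22 to 61 mm out, its top 26 mm above the collar's top. Fingers that grip the head at the mark reach below that top: come down with the finger line 50 degrees or more from the wing; the side of a finger can then push it round.
- coupling_center (a point): worn drive coupling, loose black plastic disc 44 mm across and 28 mm high with six teeth 5 mm high on top and a socket 27 mm wide and 12 mm deep underneath that caps the head's spigot; this point is its centre, half-way up. 60 g; lifts straight off.
- basket_in (a point): centre of the inner floor of the wire reject basket (180 mm along its own x, 150 mm along y, 80 mm high, open on top, firmly fixed, floor 4 mm above the tiles)
- cup_base: steel blender cup base, a stepped disc 82 mm across and 48 mm high, flat on the tiles; origin under its centre
- tumbler: clear plastic tumbler, 72 mm across the rim, 110 mm high, standing; origin under its centre
- gasket: flat purple silicone gasket ring, 72 mm across, 6 mm thick; origin under its centre
- pry_tool: flat yellow plastic pry tool, 145 mm long, along its own x; origin underneath, near its middle
- screwdriver: metal screwdriver, 190 mm long, lying along its own x, blade towards +x, about 30 mm thick
- jar: small closed glass jar, 54 mm across, 65 mm high; origin under its centre
- bushing: solid brass bushing, 32 mm across, 22 mm high, standing between the other things; origin under its centre
Things that resemble listed ones, but are neither listed nor needed, are in the scene too. Of the things that look like the part that bears coupling_center, the smaller one is meant. What is shaped like the part that bears basket_in but turquoise is not meant.

How it is judged:
On the way, in this order (a step that is already met when the one before it is completed fails the run):
1. the coupling lies in the reject basket, let go (x of coupling_center in the frame of basket_in between -0.085 and 0.085 m and y of coupling_center in the frame of basket_in between -0.07 and 0.07 m and z of coupling_center in the frame of basket_in below 0.05 m and contact force between the fingers and coupling below 0.1 N), for 0.2 s.
2. the leg is gripped by its head at the mark, the cam lever still open (value of joint leg between 0.036 and 0.044 m and contact force between the fingers and head above 2 N and value of joint cam below 0.35 rad), for 0.2 s.
3. the cam lever is closed with the leg held at the mark (value of joint leg between 0.036 and 0.044 m and contact force between the fingers and head above 2 N and value of joint cam above 0.82 rad), for 0.2 s.
At the end, for the whole second after the job is handed in: coupling lying in the basket and let go; leg held still by fingers on its head (contact over 2 N) with its ring within 4 mm of the collar's top; cam lever within 0.08 rad of its closed stop (0.9) (all of step 1 and all of step 3 and linear speed of coupling below 0.05 m/s and velocity of joint leg between -0.01 and 0.01 m/s); the arm keeps its last pose, push and grip.
It fails at once if cam lever half closed or more while the leg is more than 6 mm off its mark (value of joint cam above 0.45 rad and (value of joint leg below 0.034 m or value of joint leg above 0.046 m)).
It fails at once if another thing on the tiles moved more than 30 mm (distance of any of cup_base, tumbler, gasket, pry_tool, screwdriver, jar, bushing from where it was at the start of the episode above 0.03 m).
It also fails if it takes over 58 s, if anything falls off the work surface, if the arm or the gripper's body presses on something with over 40 N, if the wrist force passes 120 N, or if a joint passes its speed limit or range.

### The arm

A 6-joint arm with a two-finger parallel gripper is mounted at the origin on the work surface. World frame = base frame: x ahead of the robot, y to its left, z up, the work surface at z = 0. Lengths are in m, angles in rad, forces in N, time in s.
With the tool pointing down it reaches from about 0.4 to 0.825 m from the base axis. Payload 7 kg.
Tool frame: the origin (TCP) lies on the front face of the gripper's body, between the roots of the fingers; the fingertips stand 66 mm ahead of it and the grasp point (between the pads) lies 47 mm ahead of it; z points along the fingers, y is the line along which they close (so a half turn about z gives the same grasp; the last joint's range is limited). The gripper opens to 88 mm and grips with 3 to 60 N. Pads are 19 mm wide; open, the fingers measure 130 mm over their backs; the gripper's body (78 mm by 193 mm) begins 47 mm behind the grasp point.
Start: joints at [-0.818, 0.359, 0.012, 0, -1.224, -0.288], TCP at [0.303, -0.603, 0.292] pointing down, gripper open.
Joint ranges: [-3.07, 3.07], [-1.43, 2.12], [-1.02, 1.25], [-3.03, 1.67], [-3.05, -0], [-3.03, 3.03]. Speed limits (rad/s): [2.39, 2.39, 3.01, 3.14, 3.14, 3.14].

### API

Orientations are given as [roll, pitch, yaw] about the fixed x, y, z axes, in that order (R = Rz(yaw) Ry(pitch) Rx(roll)).
In Python, from station import arm gives the robot as it stands. The module is installed in compiled form; this text tells all that it offers.
- The arm moves only by the tool move_arm, never from a script. Its argument "increments" is a list of rows, each an object of numbers: "jaw": the gripper command: -1 is shut, 1 is fully open, values between are in proportion; "dx", "dy", "dz": the shift along the tool's x, y, z in m; "twist": the turn about the tool's z in rad. A call has 1 to 12 rows; each row shifts and turns the commanded pose from where the row before left it, along the tool's axes as they then stand; what a row does not reach is not made up. A row lasts 1/12 s, in which the tool goes at most 41.7 mm and 7.16 degrees, less where a joint would pass 70% of its speed; a pose out of reach is approached as far as the arm can. A call is refused whole if a number of a shift passes 0.0417 or a number of a turn 0.125, either way. A call with a gripper value outside its range is refused whole. The fingers move at their own pace and stop on an object; "force" is the grip in N (left out, the last holds). Time passes only in rows, so rows that do not move let the fingers close. It gives the time, the measured TCP pose, the force, the opening and the grip force at its end, in the units of the state.
- arm.get_state(): the state, without advancing time (a new reading comes with each control period).
- arm.grab_frame(name): name is "side" or "top"; returns the picture (480x640x3 uint8, blue, green, red); there is no depth.
- arm.camera_info(name): a dict with "K" (3x3 intrinsics, pixels), "k1" (the pictures are not rectified: a ray, as slopes to the right and down, at radius r is drawn at 1 + k1 r^2 times it, then the intrinsics apply), "extrinsics" (4x4, takes a point from camera to world coordinates). Camera axes: x right, y down, z forward; pixel columns grow to the right and rows downward; lengths in m; the calibration is good to about 2 mm. A picture is of the moment at which its call begins. camera_info takes no time and is no camera call.
- arm.job_done(): hands the job in; it is judged then, once.
Trained networks look in the newest picture that a camera, given by its name, has taken for a name from the list of things; names that differ only in an ending like _2 or _b are one class to them, and where a whole thing is asked for, a point or a joint stands for the part that bears it (a point fixed in the world has none). Each returns a list of dicts, best first, with "score" (0 to 1); they miss things now and then, are a little off and sometimes report something else, mostly with a low value. They report only what shows in the picture. A call takes as long as a camera call. They do not tell look-alikes from the thing itself.
- arm.find_in(camera, name): "position" ([x, y, z] in m, in world coordinates, good to about 4 mm: the middle of the surface that is visible of it).
- arm.silhouettes(camera, name): "pixels" (480x640 bool, what is visible of it).
- arm.pinpoint(camera, name): "position" ([x, y, z] in m, in world coordinates, good to about 4 mm: a listed point, or the origin of a listed thing).
The state is a dict: "t": time; "q": joint angles; "qd": joint speeds; "joint_efforts": joint torques, N m; "eef_pos": TCP position; "ee_rot": TCP orientation; "force": force on the tool from outside, world axes, zero at the start; "moment": the same for the moment, N m; "width": finger opening in m; "gripper_force": force on a finger pad.
Only numpy, scipy, OpenCV 4.12 (cv2) and the standard library are available. Lean on these libraries where they do the work, as an engineer would, in place of code of your own. Each camera call takes 0.05 s, during which the arm holds its last target. There are 200 camera calls.

## Working session

There is one attempt and no reset: what is moved stays moved. The work goes in short steps, Python scripts to look and compute and a tool call to move; the robot and the scene stay as the last step left them, time stands still between calls to the robot, and variables do not carry over. Pictures are saved under pics/ and viewed, at most 10 in all, crops included, and the job is handed in when it is done.

Besides the shell and the picture viewer there is one more tool, called after "Call:" as name([rows], argument=value, ...), one row to a line, values as JSON. move_arm: Moves the arm, as the interface text tells. Its arguments: {"type":"object","properties":{"increments":{"type":"array"},"force":{"type":"number"}},"required":["increments"]}

```bash
mkdir -p pics
cat > h.py <<'E'
from station import arm
import numpy as np, cv2
def cam(n):
    c=arm.camera_info(n); return np.array(c["K"]),c["k1"],np.array(c["extrinsics"])
def proj(n,p):
    K,k1,T=cam(n); q=np.linalg.inv(T)@np.r_[p,1]; s=q[:2]/q[2]; s=s*(1+k1*(s@s)); return K[:2,:2]@s+K[:2,2]
def ray(n,uv):
    K,k1,T=cam(n); d=np.linalg.solve(K,np.r_[uv,1])[:2]; s=d.copy()
    for _ in range(20): s=d/(1+k1*(s@s))
    return T[:3,3],T[:3,:3]@np.r_[s,1]
def atz(n,uv,z):
    o,d=ray(n,uv); return o+d*(z-o[2])/d[2]
def tri(a,ua,b,ub):
    o1,d1=ray(a,ua);o2,d2=ray(b,ub)
    t=np.linalg.lstsq(np.c_[d1,-d2],o2-o1,rcond=None)[0]
    p=o1+t[0]*d1;q=o2+t[1]*d2
    return (p+q)/2,np.linalg.norm(p-q)
E
python3 - <<'E'
from h import *
np.set_printoptions(precision=4,suppress=True)
for n in("side","top"):
    cv2.imwrite(f"pics/{n}0.png",arm.grab_frame(n)); K,k,T=cam(n); print(n,K[0,0],k,T[:3,3],T[:3,2])
    for t in("collar_top","mark","head","wing","coupling_center","basket_in","stand","bushing","jar","tumbler","cup_base","gasket","pry_tool","screwdriver"):
        for r in arm.pinpoint(n,t)[:3]: p=np.array(r["position"]); print(t,round(r["score"],2),p,proj(n,p).round())
s=arm.get_state();print(s["t"],s["eef_pos"],s["ee_rot"],s["width"])
E
```

```text
side 437.89166274264244 -0.11046060515853619 [0.0208 0.5897 0.6198] [ 0.6138 -0.5846 -0.5306]
collar_top 0.86 [ 0.5735 -0.1862  0.1023] [393. 222.]
collar_top 0.21 [ 0.7825 -0.0966  0.0006] [309. 238.]
mark 0.58 [ 0.5659 -0.1895  0.1445] [398. 208.]
head 0.62 [ 0.576  -0.1872  0.1756] [396. 195.]
wing 0.55 [ 0.6131 -0.1938  0.113 ] [383. 212.]
coupling_center 0.82 [ 0.573  -0.1881  0.1997] [398. 186.]
coupling_center 0.76 [ 0.5604 -0.3158  0.0215] [424. 235.]
basket_in 0.89 [0.3684 0.3845 0.0031] [257. 446.]
basket_in 0.72 [0.5647 0.19   0.0018] [276. 326.]
basket_in 0.15 [ 0.5731 -0.1895  0.1031] [394. 222.]
stand 0.77 [ 0.5697 -0.1859  0.003 ] [391. 257.]
bushing 0.79 [ 0.435  -0.0044 -0.0017] [386. 316.]
bushing 0.67 [ 0.7722 -0.2362  0.0016] [347. 222.]
jar 0.65 [ 0.3552 -0.1682 -0.0017] [459. 300.]
tumbler 0.8 [ 0.7937  0.0523 -0.0001] [263. 256.]
cup_base 0.63 [ 0.7822 -0.0951 -0.0027] [309. 239.]
cup_base 0.38 [ 0.4311 -0.0083  0.0027] [388. 314.]
gasket 0.46 [0.783  0.187  0.0008] [220. 279.]
pry_tool 0.64 [ 0.7732 -0.2363  0.0006] [347. 222.]
pry_tool 0.32 [ 0.572  -0.1856  
[... 461 characters left out ...]
 0.2046] [429. 232.]
basket_in 0.95 [0.3692 0.3904 0.0051] [163. 339.]
basket_in 0.73 [0.5672 0.1899 0.0049] [251. 252.]
stand 0.73 [ 0.5684 -0.1852  0.0037] [412. 249.]
bushing 0.49 [ 0.7715 -0.2349 -0.0049] [428. 166.]
bushing 0.47 [ 0.4292  0.002  -0.0016] [333. 310.]
jar 0.89 [ 0.3564 -0.1687 -0.0004] [409. 341.]
tumbler 0.64 [ 0.7927  0.0558 -0.0009] [307. 159.]
cup_base 0.74 [ 0.7861 -0.0948  0.004 ] [370. 160.]
gasket 0.73 [0.7829 0.1873 0.0004] [252. 164.]
pry_tool 0.8 [ 0.7698 -0.2346 -0.0015] [428. 166.]
screwdriver 0.9 [ 0.5792  0.0024 -0.0029] [331. 246.]
screwdriver 0.54 [0.568  0.1887 0.0044] [251. 252.]
1.5 [ 0.3025 -0.6034  0.2921] [ 3.1416 -0.     -2.6768] 0.0875838143150161
```

View pics/side0.png

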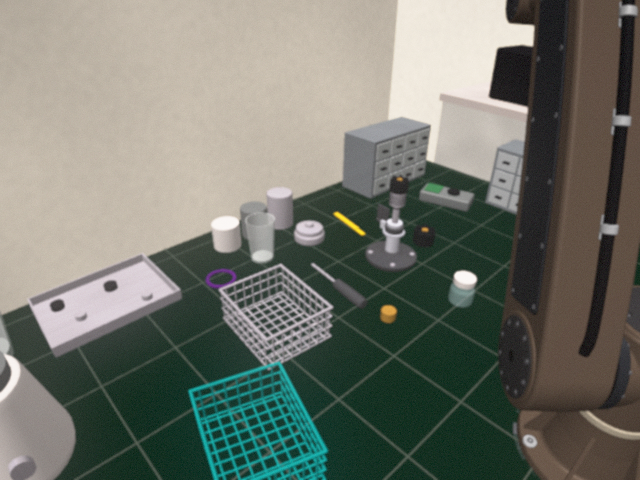

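View pics/top0.png

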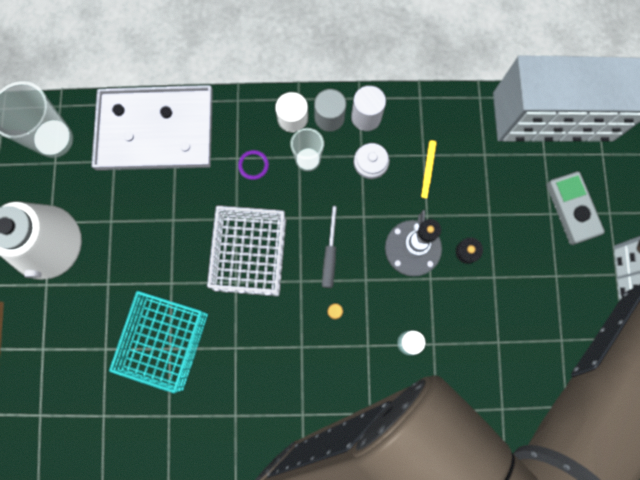

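Run:
```python
import cv2,numpy as np
a=cv2.resize(cv2.imread("pics/side0.png")[150:290,330:470],(560,560),interpolation=cv2.INTER_CUBIC)[:,:400]
b=cv2.resize(cv2.imread("pics/top0.png")[190:290,380:500],(400,333),interpolation=cv2.INTER_CUBIC)
b=cv2.copyMakeBorder(b,0,560-333,0,0,cv2.BORDER_CONSTANT)
cv2.imwrite("pics/c0.png",np.hstack([a,b]))
```

```text
(no output)
```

View pics/c0.png

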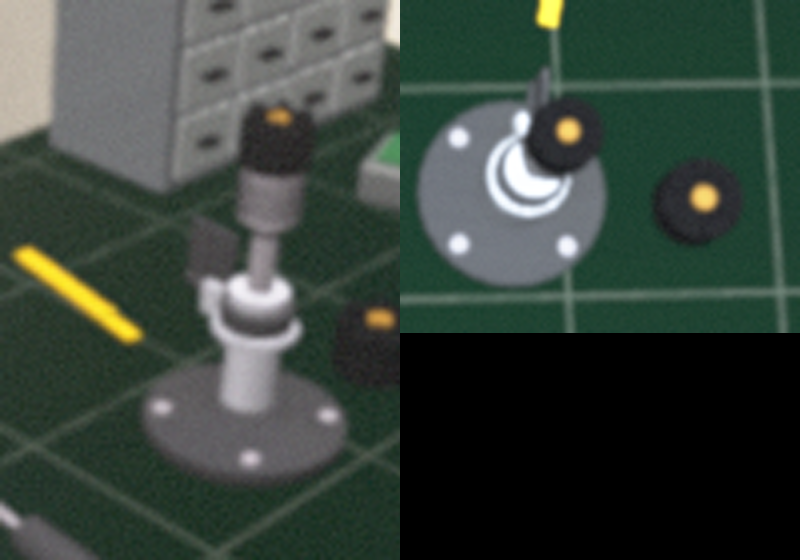

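The two couplings: one on the stand (side 398,186; top 429,232) and one on the tiles (side 424,235; top 470,249). The one on the stand is visibly smaller (40 px against 48 px in the crop, although nearer the top camera), so it is the one meant. The white wire basket (side 276,326; top 251,252) is the reject basket, since the other is turquoise. The wing points along about +x from the stand, slightly clockwise.

```bash
cat >> h.py <<'E'
def rel(p):
    from scipy.spatial.transform import Rotation as R
    s=arm.get_state(); return R.from_euler("xyz",s["ee_rot"]).inv().apply(np.array(p)-s["eef_pos"])
np.set_printoptions(precision=4,suppress=True)
E
python3 - <<'E'
from h import *
for n in("side","top"): arm.grab_frame(n)
def best(n,t,near):
    c=[]
    for r in arm.silhouettes(n,t):
        v,u=np.nonzero(r["pixels"]); c.append((np.hypot(*(np.array([u.mean(),v.mean()])-near)),r["pixels"]))
    m=min(c,key=lambda x:x[0])[1]; v,u=np.nonzero(m); (x,y),rad=cv2.minEnclosingCircle(np.c_[u,v].astype(np.float32))
    print(n,t,[u.mean(),v.mean()],u.min(),u.max(),v.min(),v.max(),len(u)); return np.array([(u.min()+u.max())/2,(v.min()+v.max())/2])
a=best("side","coupling_center",(398,186));b=best("top","coupling_center",(429,232))
print("coupling",tri("side",a,"top",b))
a=best("side","basket_in",(276,320));b=best("top","basket_in",(251,252)); print("basket",tri("side",a,"top",b))
P={"w":[], "c":[],"k":[],"m":[],"s":[]}
for i in range(3):
  for n in("side","top"):
    arm.grab_frame(n)
    for k,t in(("w","wing"),("c","collar_top"),("k","coupling_center"),("m","mark"),("s","stand")):
      for r in arm.pinpoint(n,t):
        p=np.array(r["position"])
        if np.hypot(p[0]-.59,p[1]+.188)<.06 and not(t=="collar_top" and abs(p[2]-.105)>.02): P[k].append(p);break
for k in P: print(k,np.mean(P[k],0),np.std(P[k],0),len(P[k]))
q=np.mean(P["k"],0);print(rel(q), arm.get_state()["t"])
E
```

```text
side coupling_center [np.float64(398.48973607038124), np.float64(184.85630498533723)] 388 408 175 194 341
top coupling_center [np.float64(429.0), np.float64(230.27947598253274)] 418 440 218 242 458
coupling (array([ 0.5717, -0.1868,  0.2032]), np.float64(0.002121021354269987))
side basket_in [np.float64(277.998699609883), np.float64(328.94451668833983)] 219 331 267 361 2307
top basket_in [np.float64(245.66059817945384), np.float64(249.50682704811445)] 207 285 207 294 3076
basket (array([0.5631, 0.195 , 0.0391]), np.float64(0.0043216103074501236))
w [ 0.6136 -0.1915  0.1156] [0.0014 0.002  0.0013] 5
c [ 0.5744 -0.1871  0.1059] [0.0014 0.002  0.0038] 6
k [ 0.5723 -0.1875  0.1878] [0.0023 0.0015 0.0346] 6
m [ 0.5684 -0.1885  0.1444] [0.001  0.0013 0.0018] 5
s [ 0.5699 -0.1863  0.002 ] [0.0015 0.0016 0.0023] 6
[-0.4276  0.2508  0.1044] 3.6
```

Call:
move_arm([
  {"jaw":1,"dx":-0.0357,"dy":0.0209,"dz":-0.002},
  {"jaw":1,"dx":-0.0357,"dy":0.0209,"dz":-0.002},
  {"jaw":1,"dx":-0.0357,"dy":0.0209,"dz":-0.002},
  {"jaw":1,"dx":-0.0357,"dy":0.0209,"dz":0},
  {"jaw":1,"dx":-0.0357,"dy":0.0209,"dz":0},
  {"jaw":1,"dx":-0.0357,"dy":0.0209,"dz":0},
  {"jaw":1,"dx":-0.0357,"dy":0.0209,"dz":0},
  {"jaw":1,"dx":-0.0357,"dy":0.0209,"dz":0},
  {"jaw":1,"dx":-0.0357,"dy":0.0209,"dz":0},
  {"jaw":1,"dx":-0.0357,"dy":0.0209,"dz":0},
  {"jaw":1,"dx":-0.0357,"dy":0.0209,"dz":0},
  {"jaw":1,"dx":-0.0357,"dy":0.0209,"dz":0},
], force=15)

```text
$.increments[0]: bad value
```

Run:
```python
from h import *
s=arm.get_state();print(s["t"],s["q"],s["eef_pos"],s["ee_rot"],s["force"],rel([.572,-.187,.253]))
```

```text
3.6 [-0.8179  0.3586  0.0119 -0.     -1.2241 -0.2881] [ 0.3026 -0.6034  0.2922] [-3.1416  0.     -2.6768] [ 0.2408 -0.8012 -0.6022] [-0.4275  0.2514  0.0392]
```

Call:
move_arm([
  {"jaw":1.0,"dx":-0.0357,"dy":0.0209,"dz":-0.002,"twist":0.0},
  {"jaw":1.0,"dx":-0.0357,"dy":0.0209,"dz":-0.002,"twist":0.0},
  {"jaw":1.0,"dx":-0.0357,"dy":0.0209,"dz":-0.002,"twist":0.0},
  {"jaw":1.0,"dx":-0.0357,"dy":0.0209,"dz":0.0,"twist":0.0},
  {"jaw":1.0,"dx":-0.0357,"dy":0.0209,"dz":0.0,"twist":0.0},
  {"jaw":1.0,"dx":-0.0357,"dy":0.0209,"dz":0.0,"twist":0.0},
  {"jaw":1.0,"dx":-0.0357,"dy":0.0209,"dz":0.0,"twist":0.0},
  {"jaw":1.0,"dx":-0.0357,"dy":0.0209,"dz":0.0,"twist":0.0},
  {"jaw":1.0,"dx":-0.0357,"dy":0.0209,"dz":0.0,"twist":0.0},
  {"jaw":1.0,"dx":-0.0357,"dy":0.0209,"dz":0.0,"twist":0.0},
  {"jaw":1.0,"dx":-0.0357,"dy":0.0209,"dz":0.0,"twist":0.0},
  {"jaw":1.0,"dx":-0.0357,"dy":0.0209,"dz":0.0,"twist":0.0},
], force=15)

```text
t: 4.6
eef_pos: [0.5739, -0.1852, 0.2986]
ee_rot: [-3.141, 0.001, -2.677]
force: [1.1, -0.9, -0.4]
width: 0.0875
gripper_force: 0.0
```

Run:
```python
from h import *
s=arm.get_state();print(s["t"],s["q"],s["eef_pos"],s["ee_rot"],s["force"],rel([.572,-.187,.253]))
```

```text
4.6 [ 0.0116  0.2368 -0.1446  0.0001 -1.1886 -1.1174] [ 0.5739 -0.1852  0.2986] [-3.1412  0.0007 -2.6766] [ 1.0845 -0.9192 -0.4054] [ 0.0025 -0.0008  0.0456]
```

Call:
move_arm([
  {"jaw":1.0,"dx":0.001,"dy":0.0,"dz":0.01,"twist":0.0},
  {"jaw":1.0,"dx":0.001,"dy":0.0,"dz":0.015,"twist":0.0},
  {"jaw":1.0,"dx":0.0,"dy":0.0,"dz":0.015,"twist":0.0},
  {"jaw":1.0,"dx":0.0,"dy":0.0,"dz":0.005,"twist":0.0},
  {"jaw":-1.0,"dx":0.0,"dy":0.0,"dz":0.0,"twist":0.0},
  {"jaw":-1.0,"dx":0.0,"dy":0.0,"dz":0.0,"twist":0.0},
  {"jaw":-1.0,"dx":0.0,"dy":0.0,"dz":0.0,"twist":0.0},
  {"jaw":-1.0,"dx":0.0,"dy":0.0,"dz":0.0,"twist":0.0},
  {"jaw":-1.0,"dx":0.0,"dy":0.0,"dz":0.0,"twist":0.0},
  {"jaw":-1.0,"dx":0.0,"dy":0.0,"dz":0.0,"twist":0.0},
  {"jaw":-1.0,"dx":0.0,"dy":0.0,"dz":0.0,"twist":0.0},
  {"jaw":-1.0,"dx":0.0,"dy":0.0,"dz":0.0,"twist":0.0},
], force=15)

```text
t: 5.6
eef_pos: [0.5713, -0.1881, 0.2534]
ee_rot: [-3.141, 0.0, -2.677]
force: [-0.3, 0.9, 0.9]
width: 0.0436
gripper_force: 15.0
```

Call:
move_arm([
  {"jaw":-1.0,"dx":0.0,"dy":0.0,"dz":-0.01,"twist":0.0},
  {"jaw":-1.0,"dx":0.0,"dy":0.0,"dz":-0.02,"twist":0.0},
  {"jaw":-1.0,"dx":0.0,"dy":0.0,"dz":-0.02,"twist":0.0},
  {"jaw":-1.0,"dx":0.0,"dy":0.0,"dz":-0.01,"twist":0.0},
  {"jaw":-1.0,"dx":0.0,"dy":0.0,"dz":0.0,"twist":0.0},
])

```text
t: 6.02
eef_pos: [0.5723, -0.1883, 0.3164]
ee_rot: [-3.139, 0.004, -2.676]
force: [-0.3, -0.2, -0.7]
width: 0.0438
gripper_force: 15.0
```

Call:
move_arm([
  {"jaw":-1.0,"dx":-0.0138,"dy":0.0285,"dz":0.0,"twist":0.0},
  {"jaw":-1.0,"dx":-0.0138,"dy":0.0285,"dz":0.0,"twist":0.0},
  {"jaw":-1.0,"dx":-0.0138,"dy":0.0285,"dz":0.0,"twist":0.0},
  {"jaw":-1.0,"dx":-0.0138,"dy":0.0285,"dz":0.0,"twist":0.0},
  {"jaw":-1.0,"dx":-0.0138,"dy":0.0285,"dz":0.0,"twist":0.0},
  {"jaw":-1.0,"dx":-0.0138,"dy":0.0285,"dz":0.0,"twist":0.0},
  {"jaw":-1.0,"dx":-0.0138,"dy":0.0285,"dz":0.0,"twist":0.0},
  {"jaw":-1.0,"dx":-0.0138,"dy":0.0285,"dz":0.0,"twist":0.0},
  {"jaw":-1.0,"dx":-0.0138,"dy":0.0285,"dz":0.0,"twist":0.0},
  {"jaw":-1.0,"dx":-0.0138,"dy":0.0285,"dz":0.0,"twist":0.0},
  {"jaw":-1.0,"dx":-0.0138,"dy":0.0285,"dz":0.0,"twist":0.0},
  {"jaw":-1.0,"dx":-0.0138,"dy":0.0285,"dz":0.0,"twist":0.0},
])

```text
t: 7.02
eef_pos: [0.5653, 0.1934, 0.3123]
ee_rot: [3.141, -0.001, -2.677]
force: [0.3, -0.9, -1.0]
width: 0.0434
gripper_force: 15.0
```

Run:
```python
from h import *
im=[arm.grab_frame(n) for n in("side","top")]
cv2.imwrite("pics/b.png",np.hstack([im[0][100:400,150:450],im[1][150:450,150:450]]))
for n in("side","top"):print([ (r["score"],r["position"]) for r in arm.pinpoint(n,"basket_in")])
s=arm.get_state();print(s["t"],s["q"],s["eef_pos"],s["width"])
```

```text
[(0.74, [0.5691, 0.1912, 0.0052]), (0.58, [0.3677, 0.3823, 0.0028]), (0.4, [0.7831, 0.1874, 0.0011])]
[(0.95, [0.3669, 0.3914, 0.0044]), (0.84, [0.5691, 0.1928, 0.0062])]
7.2167 [ 0.6551  0.2208 -0.1345 -0.0004 -1.2172 -1.7593] [0.5655 0.1927 0.312 ] 0.043858021274766186
```

View pics/b.png

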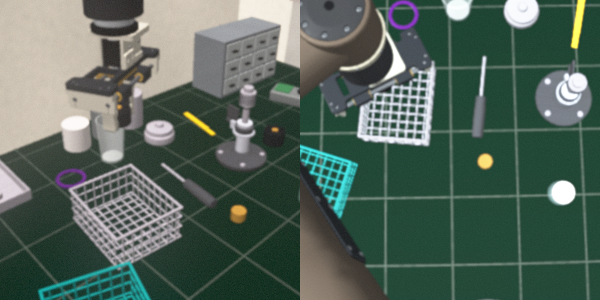

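The picture shows the coupling in the gripper above the white basket (left half about 125,200; right half 395,100), with the stand's head bare. Lowering it into the basket now.

Call:
move_arm([
  {"jaw":-1.0,"dx":-0.002,"dy":0.0,"dz":0.015,"twist":0.0},
  {"jaw":-1.0,"dx":-0.001,"dy":0.0,"dz":0.03,"twist":0.0},
  {"jaw":-1.0,"dx":0.0,"dy":0.0,"dz":0.03,"twist":0.0},
  {"jaw":-1.0,"dx":0.0,"dy":0.0,"dz":0.03,"twist":0.0},
  {"jaw":-1.0,"dx":0.0,"dy":0.0,"dz":0.03,"twist":0.0},
  {"jaw":-1.0,"dx":0.0,"dy":0.0,"dz":0.03,"twist":0.0},
  {"jaw":-1.0,"dx":0.0,"dy":0.0,"dz":0.025,"twist":0.0},
  {"jaw":-1.0,"dx":0.0,"dy":0.0,"dz":0.015,"twist":0.0},
  {"jaw":-1.0,"dx":0.0,"dy":0.0,"dz":0.0,"twist":0.0},
  {"jaw":0.4,"dx":0.0,"dy":0.0,"dz":0.0,"twist":0.0},
  {"jaw":0.4,"dx":0.0,"dy":0.0,"dz":0.0,"twist":0.0},
  {"jaw":0.4,"dx":0.0,"dy":0.0,"dz":0.0,"twist":0.0},
])

```text
t: 8.22
eef_pos: [0.5696, 0.1934, 0.1098]
ee_rot: [3.141, 0.003, -2.677]
force: [0.3, 1.1, 0.3]
width: 0.0576
gripper_force: 0.0
```

Call:
move_arm([
  {"jaw":0.4,"dx":0.0,"dy":0.0,"dz":0.0,"twist":0.0},
  {"jaw":0.4,"dx":0.0,"dy":0.0,"dz":-0.02,"twist":0.0},
  {"jaw":0.4,"dx":0.0,"dy":0.0,"dz":-0.035,"twist":0.0},
  {"jaw":0.4,"dx":0.0,"dy":0.0,"dz":-0.035,"twist":0.0},
  {"jaw":0.4,"dx":0.0,"dy":0.0,"dz":-0.035,"twist":0.0},
  {"jaw":0.4,"dx":0.0,"dy":0.0,"dz":-0.035,"twist":0.0},
  {"jaw":1.0,"dx":0.0,"dy":0.0,"dz":-0.035,"twist":0.0},
  {"jaw":1.0,"dx":0.0,"dy":0.0,"dz":-0.01,"twist":0.0},
  {"jaw":1.0,"dx":0.0,"dy":0.0,"dz":0.0,"twist":-0.12},
  {"jaw":1.0,"dx":0.0,"dy":0.0,"dz":0.0,"twist":-0.12},
  {"jaw":1.0,"dx":0.0,"dy":0.0,"dz":0.0,"twist":-0.12},
  {"jaw":1.0,"dx":0.0,"dy":0.0,"dz":0.0,"twist":-0.12},
])

```text
t: 9.22
eef_pos: [0.5686, 0.1932, 0.3143]
ee_rot: [-3.141, 0.002, -2.191]
force: [-0.2, 0.6, -0.1]
width: 0.0872
gripper_force: 0.0
```

Run:
```python
from h import *
im=[arm.grab_frame(n) for n in("side","top")]
cv2.imwrite("pics/b2.png",np.hstack([im[0][200:400,200:400],im[1][180:380,180:380]]).repeat(2,0).repeat(2,1))
for n in("side","top"):print([ (r["score"],r["position"]) for r in arm.pinpoint(n,"coupling_center")])
s=arm.get_state();print(s["t"],s["q"],s["eef_pos"],s["ee_rot"],s["width"])
```

```text
[(0.92, [0.569, 0.1922, 0.0165]), (0.73, [0.5621, -0.3149, 0.0193])]
[(0.95, [0.5614, -0.3142, 0.0193]), (0.7, [0.5683, 0.1908, 0.0244])]
9.4167 [ 0.6526  0.2236 -0.127  -0.     -1.2192 -1.2828] [0.5686 0.1932 0.3138] [-3.1413  0.001  -2.201 ] 0.08759761943864855
```

View pics/b2.png

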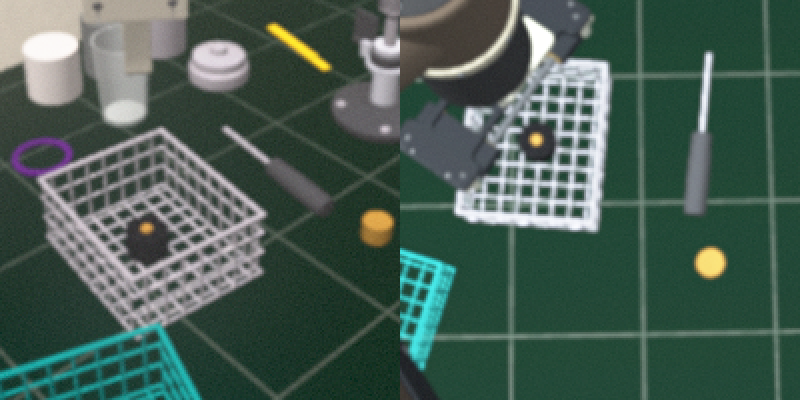

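The picture shows the coupling lying in the white basket (left 148,235; right 537,140), let go. Now turning the hand and going above the head.

Call:
move_arm([
  {"jaw":1.0,"dx":0.0,"dy":0.0,"dz":0.0,"twist":-0.12},
  {"jaw":1.0,"dx":0.0,"dy":0.0,"dz":0.0,"twist":-0.12},
  {"jaw":1.0,"dx":0.0,"dy":0.0,"dz":0.0,"twist":-0.12},
  {"jaw":1.0,"dx":0.0,"dy":0.0,"dz":0.0,"twist":-0.12},
  {"jaw":1.0,"dx":0.0,"dy":0.0,"dz":0.0,"twist":-0.12},
  {"jaw":1.0,"dx":0.0,"dy":0.0,"dz":0.0,"twist":-0.12},
  {"jaw":1.0,"dx":0.0,"dy":0.0,"dz":0.0,"twist":-0.12},
  {"jaw":1.0,"dx":0.0,"dy":0.0,"dz":0.0,"twist":-0.12},
  {"jaw":1.0,"dx":0.0,"dy":0.0,"dz":0.0,"twist":-0.12},
  {"jaw":1.0,"dx":0.0,"dy":0.0,"dz":0.0,"twist":-0.12},
  {"jaw":1.0,"dx":0.0,"dy":0.0,"dz":0.0,"twist":-0.12},
  {"jaw":1.0,"dx":0.0,"dy":0.0,"dz":0.0,"twist":-0.12},
])

```text
t: 10.42
eef_pos: [0.5687, 0.1932, 0.3134]
ee_rot: [-3.141, -0.0, -0.755]
force: [0.2, 0.4, 1.2]
width: 0.0879
gripper_force: 0.0
```

Call:
move_arm([
  {"jaw":1.0,"dx":0.0,"dy":0.0,"dz":0.0,"twist":-0.12},
  {"jaw":1.0,"dx":0.0,"dy":0.0,"dz":0.0,"twist":-0.065},
  {"jaw":1.0,"dx":0.0,"dy":0.0,"dz":0.0,"twist":0.0},
])

```text
t: 10.67
eef_pos: [0.5687, 0.1933, 0.3133]
ee_rot: [-3.141, -0.0, -0.572]
force: [0.1, 0.6, -0.4]
width: 0.0877
gripper_force: 0.0
```

Run:
```python
from h import *
s=arm.get_state();print(s["t"],s["q"],s["eef_pos"],s["ee_rot"],rel([.572,-.187,.218]))
```

```text
10.6667 [ 0.6526  0.2243 -0.127  -0.     -1.2191  0.3459] [0.5687 0.1933 0.3133] [-3.1413 -0.0001 -0.5723] [0.2087 0.3179 0.0953]
```

Call:
move_arm([
  {"jaw":1.0,"dx":0.0174,"dy":0.0265,"dz":0.0,"twist":0.0},
  {"jaw":1.0,"dx":0.0174,"dy":0.0265,"dz":0.0,"twist":0.0},
  {"jaw":1.0,"dx":0.0174,"dy":0.0265,"dz":0.0,"twist":0.0},
  {"jaw":1.0,"dx":0.0174,"dy":0.0265,"dz":0.0,"twist":0.0},
  {"jaw":1.0,"dx":0.0174,"dy":0.0265,"dz":0.0,"twist":0.0},
  {"jaw":1.0,"dx":0.0174,"dy":0.0265,"dz":0.0,"twist":0.0},
  {"jaw":1.0,"dx":0.0174,"dy":0.0265,"dz":0.0,"twist":0.0},
  {"jaw":1.0,"dx":0.0174,"dy":0.0265,"dz":0.0,"twist":0.0},
  {"jaw":1.0,"dx":0.0174,"dy":0.0265,"dz":0.0,"twist":0.0},
  {"jaw":1.0,"dx":0.0174,"dy":0.0265,"dz":0.0,"twist":0.0},
  {"jaw":1.0,"dx":0.0174,"dy":0.0265,"dz":0.0,"twist":0.0},
  {"jaw":1.0,"dx":0.0174,"dy":0.0265,"dz":0.0,"twist":0.0},
], force=40)

```text
t: 11.67
eef_pos: [0.572, -0.1887, 0.3135]
ee_rot: [-3.141, -0.0, -0.577]
force: [0.5, 0.2, 0.3]
width: 0.0876
gripper_force: 0.0
```

Run:
```python
from h import *
im=[arm.grab_frame(n) for n in("side","top")]
for n in("side","top"):
  for t in("head","mark","wing","collar_top"):print(n,t,[ (r["score"],r["position"]) for r in arm.pinpoint(n,t)[:2]])
s=arm.get_state();print(s["t"],s["q"],s["eef_pos"],s["ee_rot"],rel([.572,-.187,.218]))
```

```text
side head [(0.86, [0.5721, -0.1884, 0.1722]), (0.46, [0.7721, -0.2352, -0.0015])]
side mark [(0.76, [0.5681, -0.1907, 0.1443])]
side wing [(0.72, [0.6143, -0.1942, 0.1131])]
side collar_top [(0.93, [0.5749, -0.1895, 0.1014])]
top head [(0.88, [0.5694, -0.1872, 0.1664])]
top mark [(0.62, [0.5674, -0.1885, 0.1436])]
top wing []
top collar_top [(0.88, [0.5742, -0.1848, 0.1077])]
12.1667 [ 0.0098  0.2264 -0.1243 -0.0001 -1.2198  0.9899] [ 0.5724 -0.1862  0.3133] [-3.1414 -0.0002 -0.5712] [0.0001 0.0009 0.0953]
```

Call:
move_arm([
  {"jaw":1.0,"dx":0.0,"dy":0.001,"dz":0.01,"twist":0.0},
  {"jaw":1.0,"dx":0.0,"dy":0.0,"dz":0.02,"twist":0.0},
  {"jaw":1.0,"dx":0.0,"dy":0.0,"dz":0.02,"twist":0.0},
  {"jaw":1.0,"dx":0.0,"dy":0.0,"dz":0.02,"twist":0.0},
  {"jaw":1.0,"dx":0.0,"dy":0.0,"dz":0.015,"twist":0.0},
  {"jaw":1.0,"dx":0.0,"dy":0.0,"dz":0.009,"twist":0.0},
], force=40)

```text
t: 12.67
eef_pos: [0.5706, -0.1875, 0.2165]
ee_rot: [3.14, 0.003, -0.572]
force: [-0.7, 0.7, -0.4]
width: 0.0874
gripper_force: 0.0
```

Call:
move_arm([
  {"jaw":-1.0,"dx":0.0,"dy":0.0,"dz":0.0,"twist":0.0},
  {"jaw":-1.0,"dx":0.0,"dy":0.0,"dz":0.0,"twist":0.0},
  {"jaw":-1.0,"dx":0.0,"dy":0.0,"dz":0.0,"twist":0.0},
  {"jaw":-1.0,"dx":0.0,"dy":0.0,"dz":0.0,"twist":0.0},
  {"jaw":-1.0,"dx":0.0,"dy":0.0,"dz":0.0,"twist":0.0},
  {"jaw":-1.0,"dx":0.0,"dy":0.0,"dz":0.0,"twist":0.0},
  {"jaw":-1.0,"dx":0.0,"dy":0.0,"dz":0.0,"twist":0.0},
  {"jaw":-1.0,"dx":0.0,"dy":0.0,"dz":0.0,"twist":0.0},
  {"jaw":-1.0,"dx":0.0,"dy":0.0,"dz":0.0,"twist":0.0},
], force=40)

```text
t: 13.42
eef_pos: [0.572, -0.1877, 0.2194]
ee_rot: [-3.141, -0.001, -0.572]
force: [-0.0, 2.8, 1.6]
width: 0.0377
gripper_force: 40.0
```

Run:
```python
from h import *
s=arm.get_state();print(s["t"],s["eef_pos"],s["ee_rot"],s["force"],s["moment"],s["width"])
```

```text
13.4167 [ 0.572  -0.1877  0.2194] [-3.1406 -0.0006 -0.5718] [-0.0095  2.8332  1.6218] [ 0.7297 -0.039   0.0233] 0.03767937326730595
```

Call:
move_arm([
  {"jaw":-1.0,"dx":0.0,"dy":0.0,"dz":0.005,"twist":0.0},
  {"jaw":-1.0,"dx":0.0,"dy":0.0,"dz":0.005,"twist":0.0},
  {"jaw":-1.0,"dx":0.0,"dy":0.0,"dz":0.005,"twist":0.0},
  {"jaw":-1.0,"dx":0.0,"dy":0.0,"dz":0.005,"twist":0.0},
  {"jaw":-1.0,"dx":0.0,"dy":0.0,"dz":0.005,"twist":0.0},
  {"jaw":-1.0,"dx":0.0,"dy":0.0,"dz":0.005,"twist":0.0},
  {"jaw":-1.0,"dx":0.0,"dy":0.0,"dz":0.005,"twist":0.0},
  {"jaw":-1.0,"dx":0.0,"dy":0.0,"dz":0.005,"twist":0.0},
  {"jaw":-1.0,"dx":0.0,"dy":0.0,"dz":0.0,"twist":0.0},
  {"jaw":-1.0,"dx":0.0,"dy":0.0,"dz":0.0,"twist":0.0},
  {"jaw":-1.0,"dx":0.0,"dy":0.0,"dz":0.0,"twist":0.0},
])

```text
t: 14.33
eef_pos: [0.5721, -0.1878, 0.179]
ee_rot: [-3.141, -0.0, -0.572]
force: [0.6, 4.2, 4.8]
width: 0.0369
gripper_force: 40.0
```

Run:
```python
from h import *
im=arm.grab_frame("side"); im2=arm.grab_frame("top")
a=cv2.resize(im[170:270,350:450],(400,400),interpolation=cv2.INTER_CUBIC);b=cv2.resize(im2[190:290,370:470],(400,400),interpolation=cv2.INTER_CUBIC)
cv2.imwrite("pics/d.png",np.hstack([a,b]))
for t in("head","mark","wing","collar_top"):
  for n in("side","top"): print(n,t,[ (r["score"],r["position"]) for r in arm.pinpoint(n,t)[:2]])
s=arm.get_state();print(s["t"],s["eef_pos"],s["ee_rot"],s["force"],s["moment"],s["width"])
for z in (.154,.145,.114,.105):print(z,(proj("side",[.572,-.1875,z])-[350,170])*4)
```

```text
side head [(0.69, [0.573, -0.1866, 0.1314])]
top head [(0.51, [0.57, -0.1873, 0.1289])]
side mark [(0.57, [0.569, -0.1935, 0.1052])]
top mark [(0.55, [0.5665, -0.1892, 0.1065])]
side wing [(0.46, [0.6133, -0.1935, 0.1137]), (0.17, [0.432, -0.0055, -0.0])]
top wing []
side collar_top [(0.9, [0.5744, -0.1908, 0.1004])]
top collar_top [(0.6, [0.5749, -0.1842, 0.1084])]
14.8333 [ 0.5721 -0.1877  0.1791] [-3.1411 -0.0005 -0.5715] [0.3293 4.9911 5.5088] [ 1.9509 -0.0766 -0.0413] 0.03725768124617262
0.154 [185.5124 133.4948]
0.145 [183.9645 146.9546]
0.114 [178.7052 192.4378]
0.105 [177.1992 205.3914]
```

View pics/d.png

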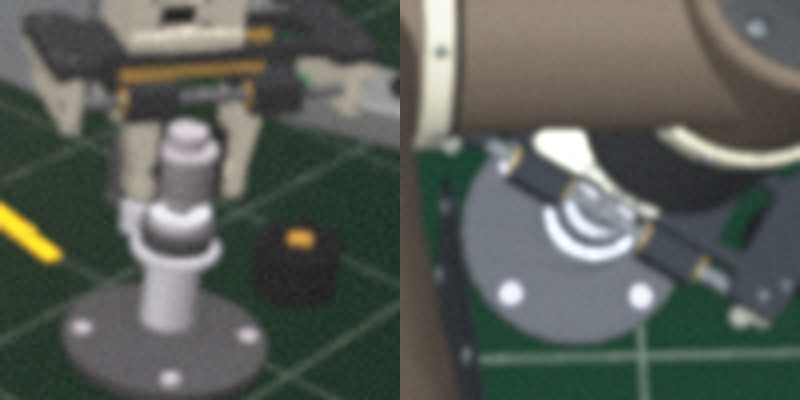

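Side view: the head is held between the fingers just above the collar (crop 185,190). The vertical force of 5.5 N and 40.4 mm of travel agree with the mark. Top view: the finger line is clear of the wing. Now turning clockwise.

Call:
move_arm([
  {"jaw":-1.0,"dx":0.0,"dy":0.0,"dz":0.0,"twist":0.05},
  {"jaw":-1.0,"dx":0.0,"dy":0.0,"dz":0.0,"twist":0.08},
  {"jaw":-1.0,"dx":0.0,"dy":0.0,"dz":0.0,"twist":0.08},
  {"jaw":-1.0,"dx":0.0,"dy":0.0,"dz":0.0,"twist":0.08},
  {"jaw":-1.0,"dx":0.0,"dy":0.0,"dz":0.0,"twist":0.08},
  {"jaw":-1.0,"dx":0.0,"dy":0.0,"dz":0.0,"twist":0.08},
  {"jaw":-1.0,"dx":0.0,"dy":0.0,"dz":0.0,"twist":0.05},
  {"jaw":-1.0,"dx":0.0,"dy":0.0,"dz":0.0,"twist":0.0},
])

```text
t: 15.5
eef_pos: [0.572, -0.1879, 0.1791]
ee_rot: [-3.141, -0.0, -1.075]
force: [0.2, 5.4, 4.0]
width: 0.0374
gripper_force: 40.0
```

```bash
cat > st.py <<'E'
from h import *
s=arm.get_state();print(s["t"],s["eef_pos"],s["ee_rot"],s["force"],s["moment"],s["width"],s["q"][5])
E
python3 st.py
```

```text
15.5 [ 0.572  -0.1879  0.1791] [-3.1411 -0.0002 -1.0749] [0.2494 5.4018 3.9817] [ 1.7904  0.0394 -0.0046] 0.037401542715027734 0.48906111201116964
```

Call:
move_arm([
  {"jaw":-1.0,"dx":0.0,"dy":0.0,"dz":0.0,"twist":0.06},
  {"jaw":-1.0,"dx":0.0,"dy":0.0,"dz":0.0,"twist":0.06},
  {"jaw":-1.0,"dx":0.0,"dy":0.0,"dz":0.0,"twist":0.06},
  {"jaw":-1.0,"dx":0.0,"dy":0.0,"dz":0.0,"twist":0.06},
  {"jaw":-1.0,"dx":0.0,"dy":0.0,"dz":0.0,"twist":0.06},
  {"jaw":-1.0,"dx":0.0,"dy":0.0,"dz":0.0,"twist":0.0},
])

```text
t: 16.0
eef_pos: [0.5719, -0.1878, 0.1791]
ee_rot: [-3.141, 0.0, -1.375]
force: [-0.2, 5.4, 5.4]
width: 0.0379
gripper_force: 40.6
```

```bash
python3 st.py
```

```text
16.0 [ 0.5719 -0.1878  0.1791] [-3.1413  0.     -1.3753] [-0.2341  5.444   5.4204] [1.7019 0.1147 0.059 ] 0.03788608021369664 0.18868639506227833
```

Call:
move_arm([
  {"jaw":-1.0,"dx":0.0,"dy":0.0,"dz":0.0,"twist":0.06},
  {"jaw":-1.0,"dx":0.0,"dy":0.0,"dz":0.0,"twist":0.06},
  {"jaw":-1.0,"dx":0.0,"dy":0.0,"dz":0.0,"twist":0.06},
  {"jaw":-1.0,"dx":0.0,"dy":0.0,"dz":0.0,"twist":0.06},
  {"jaw":-1.0,"dx":0.0,"dy":0.0,"dz":0.0,"twist":0.06},
  {"jaw":-1.0,"dx":0.0,"dy":0.0,"dz":0.0,"twist":0.06},
  {"jaw":-1.0,"dx":0.0,"dy":0.0,"dz":0.0,"twist":0.0},
])

```text
t: 16.58
eef_pos: [0.5717, -0.1878, 0.1791]
ee_rot: [-3.142, 0.0, -1.735]
force: [-1.0, 5.3, 5.7]
width: 0.0374
gripper_force: 40.8
```

```bash
python3 st.py
python3 - <<'E'
from h import *
for n in("side","top"):
  arm.grab_frame(n)
  for t in ("wing","head","mark"): print(n,t,[(r["score"],r["position"]) for r in arm.pinpoint(n,t)[:2]])
E
```

```text
16.5833 [ 0.5717 -0.1878  0.1791] [-3.1415  0.0001 -1.7353] [-0.9802  5.3198  5.6611] [1.8238 0.2683 0.0151] 0.037369755259352315 -0.17134085237468813
side wing []
side head [(0.69, [0.573, -0.1875, 0.1317])]
side mark [(0.74, [0.5698, -0.1908, 0.1066]), (0.72, [0.5777, 0.0013, 0.0028])]
top wing []
top head []
top mark []
```

Call:
move_arm([
  {"jaw":-1.0,"dx":0.0,"dy":0.0,"dz":0.0,"twist":0.05},
  {"jaw":-1.0,"dx":0.0,"dy":0.0,"dz":0.0,"twist":0.05},
  {"jaw":-1.0,"dx":0.0,"dy":0.0,"dz":0.0,"twist":0.05},
  {"jaw":-1.0,"dx":0.0,"dy":0.0,"dz":0.0,"twist":0.05},
  {"jaw":-1.0,"dx":0.0,"dy":0.0,"dz":0.0,"twist":0.0},
])

```text
t: 17.4
eef_pos: [0.5717, -0.1878, 0.1791]
ee_rot: [3.142, 0.0, -1.935]
force: [-0.3, 5.8, 6.0]
width: 0.0374
gripper_force: 41.0
```

```bash
python3 st.py
python3 - <<'E'
from h import *
im=arm.grab_frame("side"); im2=arm.grab_frame("top")
a=cv2.resize(im[170:270,350:450],(400,400),interpolation=cv2.INTER_CUBIC);b=cv2.resize(im2[190:290,370:470],(400,400),interpolation=cv2.INTER_CUBIC)
cv2.imwrite("pics/e.png",np.hstack([a,b]))
E
```

```text
17.4 [ 0.5717 -0.1878  0.1791] [ 3.1415  0.0001 -1.9346] [-0.3449  5.7521  5.9794] [1.893  0.3079 0.0712] 0.03743238664288322 -0.37067158271656453
```

View pics/e.png

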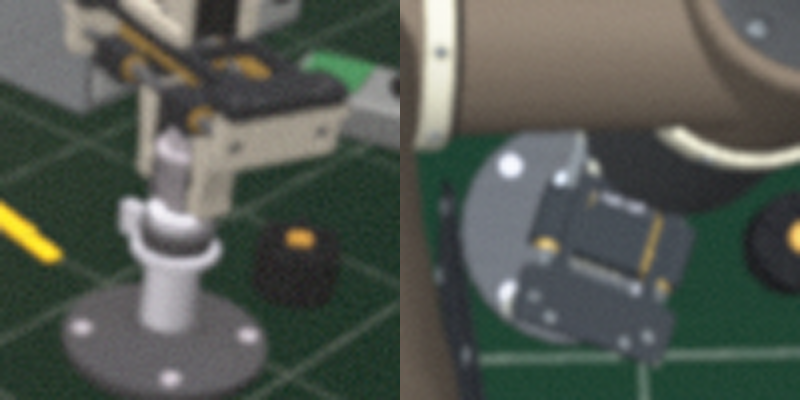

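Wing is hidden behind the fingers in both views, and the head is still held at the collar (crop 175,190). I'll go by the moment from here.

Call:
move_arm([
  {"jaw":-1.0,"dx":0.0,"dy":0.0,"dz":0.0,"twist":0.04},
  {"jaw":-1.0,"dx":0.0,"dy":0.0,"dz":0.0,"twist":0.04},
  {"jaw":-1.0,"dx":0.0,"dy":0.0,"dz":0.0,"twist":0.0},
])

```text
t: 17.75
eef_pos: [0.572, -0.1875, 0.1791]
ee_rot: [-3.141, 0.001, -2.013]
force: [0.0, 6.5, 5.4]
width: 0.0375
gripper_force: 45.5
```

```bash
python3 st.py
```

```text
17.75 [ 0.572  -0.1875  0.1791] [-3.1412  0.0006 -2.0133] [0.0304 6.4595 5.4036] [ 2.5295 -0.0029  0.4187] 0.037466760693932434 -0.4495333322791618
```

Call:
move_arm([
  {"jaw":-1.0,"dx":0.0,"dy":0.0,"dz":0.0,"twist":0.04},
  {"jaw":-1.0,"dx":0.0,"dy":0.0,"dz":0.0,"twist":0.0},
  {"jaw":-1.0,"dx":0.0,"dy":0.0,"dz":0.0,"twist":0.0},
])

```text
t: 18.0
eef_pos: [0.5723, -0.1872, 0.1792]
ee_rot: [-3.141, 0.001, -2.05]
force: [1.6, 7.9, 5.2]
width: 0.0378
gripper_force: 49.0
```

```bash
python3 st.py
```

```text
18.0 [ 0.5723 -0.1872  0.1792] [-3.1409  0.0009 -2.0503] [1.5705 7.9026 5.2046] [ 2.9559 -0.2217  0.7309] 0.03775826771077985 -0.4869037032650917
```

The moment about z jumped from 0.07 to 0.73 N m at a finger line of about -25°, so the wing is at -57°, which is the closed stop. One last check, then I hand in.

Run:
```python
from h import *
for n in("side","top"):
  arm.grab_frame(n)
  for t in ("wing","head","mark","coupling_center"): print(n,t,[(round(r["score"],2),r["position"]) for r in arm.pinpoint(n,t)[:2]])
s=arm.get_state();print(s["t"],s["eef_pos"],s["force"],s["moment"],s["gripper_force"])
print(arm.job_done())
```

```text
side wing [(0.57, [0.7848, 0.189, 0.0006])]
side head [(0.65, [0.5766, 0.0005, 0.0029]), (0.46, [0.5728, -0.1852, 0.1329])]
side mark [(0.7, [0.5668, -0.1919, 0.1067])]
side coupling_center [(0.89, [0.56, -0.318, 0.018]), (0.74, [0.5696, 0.1914, 0.0171])]
top wing []
top head []
top mark [(0.49, [0.7827, 0.1864, -0.0004])]
top coupling_center [(0.81, [0.5623, -0.3176, 0.019]), (0.79, [0.5678, 0.1924, 0.0224])]
18.5 [ 0.5723 -0.1872  0.1792] [0.4373 7.9178 5.3746] [ 2.8841 -0.2269  0.7387] 48.94068082328886
the job is handed in; nothing more can be done
None
```

I handed the job in at 18.5 s; no verdict was returned. The coupling lies in the white reject basket, the head is still gripped with the leg at its mark, and the cam lever is against its closed stop. The lever was hidden from both cameras at the end, so I judged it closed from the rise in turning moment and the hand angle.

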